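Stack two condiment bins over the spice jar

ROBOT

A 7-joint arm with a two-finger parallel gripper is mounted at the origin on a cart in front of the work surface, level with it; the furniture and walls round the work are solid. World frame = base frame: x ahead of the robot, y to its left, z up, the work surface at z = 0. Lengths are in m, angles in rad, forces in N, time in s.
With the tool pointing down it reaches from about 0.4 to 0.9 m from the base axis. Payload 5.5 kg.
Tool frame: the origin (TCP) lies between the finger pads; the fingertips stand 22 mm ahead of it and the grasp point (between the pads) lies 3 mm ahead of it (manip.finger_overhang is the z of the fingertips in the tool frame, in m); z points along the fingers, y is the line along which they close (so a half turn about z gives the same grasp; the last joint's range is limited). The gripper opens to 92 mm and grips with 3 to 60 N. Pads are 19 mm wide; open, the fingers measure 130 mm over their backs; the gripper's body (75 mm by 190 mm) begins 47 mm behind the grasp point.
Start: joints at [-0.901, 0.501, -0.427, 1.55, 0.221, 1.138, -0.21], TCP at [0.257, 0.597, 0.249] pointing down, gripper open.
Joint ranges: [-2.88, 2.88], [-0.31, 2.03], [-1.54, 1.56], [0.2, 2.42], [-1.41, 4.55], [0.19, 2.02], [-2.57, 2.57]. Speed limits (rad/s): [2.57, 2.57, 3.14, 3.14, 3.14, 3.14, 3.14].

INTERFACE

Orientations are given as a rotation vector (axis times angle).
In Python, from station import manip gives the robot as it stands.
- The arm moves only by the tool apply_moves, never from a script. Its argument "series" is a list of rows, each an object of numbers: "dx", "dy", "dz": the shift along the tool's x, y, z each as a share of 0.5 m, from -1 to 1; "ax", "ay", "az": the turn, a rotation vector about the tool's x, y, z each as a share of 0.5 rad, from -1 to 1. A call has 1 to 20 rows; each row shifts and turns the commanded pose from where the row before left it, along the tool's axes as they then stand; what a row does not reach is not made up. A row lasts 1/10 s, in which the tool goes at most 50 mm and 8.59 degrees, less where a joint would pass 70% of its speed; a pose out of reach is approached as far as the arm can. A call with a number of a shift or a turn outside -1 to 1 is refused whole. A call with a gripper value outside its range is refused whole. "fingers" is the gripper's target within -1 to 1 (shut at 1, half-way at 0, fully open at -1), set as the call begins (left out, the last holds). The fingers move at their own pace and stop on an object; "squeeze" is the grip in N (left out, the last holds). Time passes only in rows, so rows that do not move let the fingers close. It gives the time, the measured TCP pose, the force, the opening and the grip force at its end, in the units of the state.
- manip.observe(): the state, without advancing time (a new reading comes with each control period).
- manip.grab_frame(name): name is "side" or "top" or "wrist"; returns the picture (400x640x3 uint8, blue, green, red); there is no depth.
- manip.camera_info(name): a dict with "fx", "fy", "cx", "cy" (pixels), "position" and "attitude" of the camera in the world. Camera axes: x right, y down, z forward; pixel columns grow to the right and rows downward; lengths in m; the calibration is good to about 2 mm. A picture is of the moment at which its call begins: read the wrist's pose just before it. camera_info takes no time and is no camera call; for the wrist camera it gives the pose at the moment of the call.
- manip.close_job(): hands the job in; it is judged then, once.
The state is a dict: "time_s": time; "q": joint angles; "joint_velocities": joint speeds; "joint_torque": joint torques, N m; "position": TCP position; "eef_rot": TCP orientation; "wrist_force": force on the tool from outside, world axes, zero at the start; "torque": the same for the moment, N m; "width": opening from 0.0 (shut) to 1.0 (fully open); "grip_force": force on a finger pad.
Only numpy, scipy, OpenCV 4.12 (cv2) and the standard library are available. Lean on these libraries where they do the work, as an engineer would, in place of code of your own. Each camera call takes 0.05 s, during which the arm holds its last target. There are 200 camera calls.

TASK

Lift the blue bin out of the grey one and stand it on the worktop, put the spice jar upright on the floor of the grey bin, then set the blue bin on the grey one turned half round, so that it does not nest but rests level on the grey bin's four high ledges, clear of the jar. Leave the tamper, label roll, espresso cup and milk jug where they stand.

Things in the scene. Friction and masses are not known exactly. Their poses are not given: they have to be found in the camera images.
- grey_bin: Grey plastic stack-nest bin on the worktop, 0.22 kg, 184 long (its x) x 132 wide (y) x 120 mm high. Origin: centre of the underside, z up. Front end at -x, with a yellow card. Four feet under it at x = -54 and +18 mm on both long sides, reaching 46 mm out in y. A bin set in it the same way round nests 42 mm up; turned half round it rests on the high ledges, 100 mm up.
- blue_bin: Blue bin of the same mould, size, frame and feet, empty, 0.18 to 0.29 kg; at the start nested in the grey one the same way round, its underside and rim 42 mm above the grey bin's. Once turned and stacked its underside is 100 mm above the grey bin's, with about 4 mm of play to each side in y and 8 mm in x. The worktop between the bins and the jar is free.
- blue_bin_rim (a point): Middle of the blue bin's left long side (its +y), centre of the rim band's top, 61 mm from the bin's centre and 120 mm above its underside. The rim band is a vertical wall all round, 9.5 mm thick and 22 mm tall: pinch it here or at the same place on the -y side, one finger inside the bin and one outside. While nested, 20 mm are free below the band.
- grey_bin_floor (a point): Centre of the grey bin's inner floor, 4 mm above its underside. The floor is a trough 138 mm (x) by 54 mm (y) whose sides lean outwards to 76 mm across at the high ledges; beside it at x = -54 and +18 mm are low ledges, 42 mm up, which take the feet in nesting.
- grey_bin_ledge (a point): Top of one of the grey bin's four high ledges, at x = +54, y = +44, z = 100 mm in its frame; the others are at x = +54 and -18 mm on both long sides. Each is 32 mm long and runs from 38 mm to a small raised locating rib 50 mm out from the centre line. The rim stands 20 mm higher.
- grey_bin_front (a point): Middle of the top edge of the grey bin's front end (the end with the yellow card), 92 mm from the bin's centre along its -x and 120 mm above its underside.
- blue_bin_front (a point): The same point on the blue bin. Once stacked as wanted it lies over the end of the grey bin that has no card.
- spice_jar: Small spice jar with a red cap, standing on the worktop to the right: 44 mm across, 90 mm high, the cap from 66 mm up, 0.09 kg. Origin: centre of its underside, z up. It fits upright in the trough of the grey bin, best lowered with the fingers in line along the bin's length.
- tamper: Bystander: coffee tamper, 58 mm steel base, wooden handle, 94 mm high, at the front right. Origin: centre of its underside.
- label_roll: Bystander: white label roll, 41 x 40 x 26 mm, at the back, right of the middle. Origin: centre of its underside.
- espresso_cup: Bystander: white espresso cup with a handle, 61 x 79 x 56 mm, at the back left. Origin: centre of its underside.
- milk_jug: Bystander: white metal milk jug with a handle, 106 x 127 x 119 mm, at the left. Origin: centre of its underside.

How it is judged:
By the outcome, as a careful person would: the job done as asked, in the order asked, and still so for the second after the job is handed in, with the robot touching nothing.
It also fails if it takes over 72 s, if anything falls off the work surface, if the arm or the gripper's body presses on something with over 40 N, if the wrist force passes 120 N, or if a joint passes its speed limit or range.

## Working session

There is one attempt and no reset: what is moved stays moved. The work goes in short steps, Python scripts to look and compute and a tool call to move; the robot and the scene stay as the last step left them, time stands still between calls to the robot, and variables do not carry over. Pictures are saved under pics/ and viewed, at most 10 in all, crops included, and the job is handed in when it is done.

Besides the shell and the picture viewer there is one more tool, called as name(argument=value, ...) on one line, values as JSON. apply_moves: Moves the arm, as the interface text tells. Its arguments: {"type":"object","properties":{"series":{"type":"array","items":{"type":"object","properties":{"dx":{"type":"number"},"dy":{"type":"number"},"dz":{"type":"number"},"ax":{"type":"number"},"ay":{"type":"number"},"az":{"type":"number"}}}},"fingers":{"type":"number"},"squeeze":{"type":"number"}},"required":["series"]}

```bash
mkdir -p pics; ls
cat > h.py <<'E'
import numpy as np, cv2
from scipy.spatial.transform import Rotation as R
from station import manip
def info(n):
    c=manip.camera_info(n); a=np.array(c['attitude'],float)
    Rm=a if a.shape==(3,3) else (R.from_rotvec(a).as_matrix() if a.size==3 else R.from_quat(a).as_matrix())
    return c,Rm,np.array(c['position'])
def px2w(n,u,v,z,ci=None):
    c,Rm,p=ci or info(n)
    d=Rm@np.array([(u-c['cx'])/c['fx'],(v-c['cy'])/c['fy'],1]); return p+d*(z-p[2])/d[2]
def w2px(n,P,ci=None):
    c,Rm,p=ci or info(n); q=Rm.T@(np.array(P)-p); return q[0]/q[2]*c['fx']+c['cx'],q[1]/q[2]*c['fy']+c['cy']
E
python3 - <<'E'
from h import *
for n in('side','top','wrist'):
    print(n,manip.camera_info(n))
for n in('side','top'):
    cv2.imwrite(f'pics/{n}0.png',manip.grab_frame(n))
print(manip.observe(), manip.finger_overhang)
E
```

```text
pics
side {'fx': 457.1782744080167, 'fy': 457.1782744080167, 'cx': 318.8625168822941, 'cy': 199.52713451278947, 'position': array([0.49895004, 1.20766427, 0.64424097]), 'attitude': array([ 0.02330433, -2.6143675 ,  1.73900456])}
top {'fx': 491.75610392371027, 'fy': 491.75610392371027, 'cx': 312.9255840349058, 'cy': 208.23824969963948, 'position': array([ 0.20144875, -0.04600831,  1.77942742]), 'attitude': array([-2.12376355,  2.13343899, -0.1815521 ])}
wrist {'fx': 328.6615192204039, 'fy': 328.6615192204039, 'cx': 318.37188526762316, 'cy': 192.2755274151399, 'position': array([0.18994944, 0.62429068, 0.38311484]), 'attitude': array([2.42363217, 1.59491821, 0.21894711])}
{'time_s': 0.1, 'q': array([-0.90076869,  0.50178252, -0.42679082,  1.55135991,  0.22076864,
        1.13831814, -0.21029706]), 'joint_velocities': array([-0.00112637, -0.00122321,  0.00205144, -0.00236634, -0.00087814,
        0.00135392,  0.00058653]), 'joint_torque': array([-9.98992677e-03, -5.67863882e+01, -5.83866656e+00, -2.79918140e+01,
       -6.92543085e-02,  2.40466726e-02,  1.94815266e-05]), 'position': array([0.25699879, 0.59636817, 0.24775673]), 'eef_rot': array([-6.34513972e-01, -3.07638859e+00,  2.77329396e-03]), 'wrist_force': array([ 0.43932722, -0.21898992, -0.74249449]), 'torque': array([-0.00424589,  0.03390879,  0.003567  ]), 'grip_force': 0.0, 'width': 0.9968351260769663} 0.022
```

View pics/side0.png

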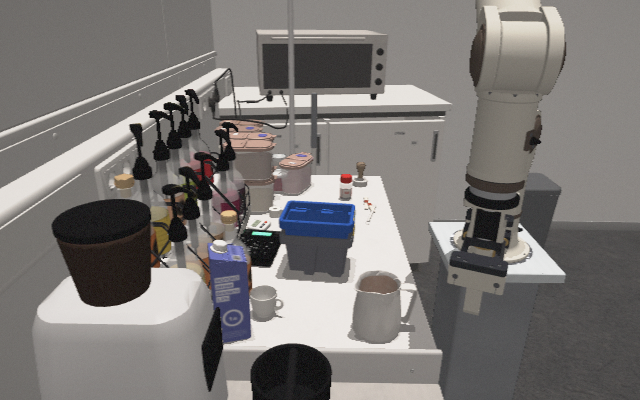

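```bash
python3 -c "
import cv2;a=cv2.imread('pics/top0.png');print(a.shape);cv2.imwrite('pics/top0c.png',cv2.resize(a[0:200,190:450],None,fx=3,fy=3,interpolation=cv2.INTER_CUBIC))"
```

```text
(400, 640, 3)
```

View pics/top0c.png

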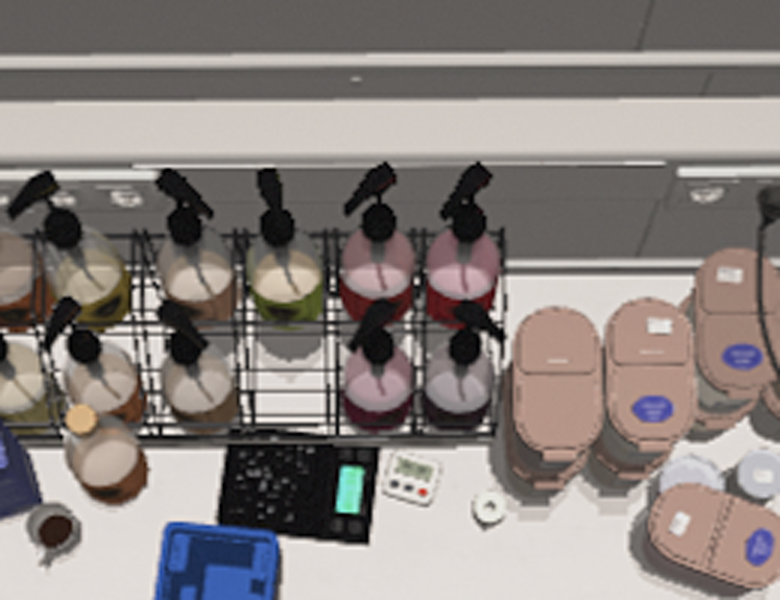

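The side view shows the blue bin at about (318,215), nested in the grey one, with the jar at (346,187) and the tamper at (361,173). The top crop only caught the back of the scene, so I'll crop lower.

```bash
python3 -c "
import cv2;a=cv2.imread('pics/top0.png');cv2.imwrite('pics/top0d.png',cv2.resize(a[160:300,190:390],None,fx=4,fy=4,interpolation=cv2.INTER_CUBIC))"
```

```text
(no output)
```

View pics/top0d.png

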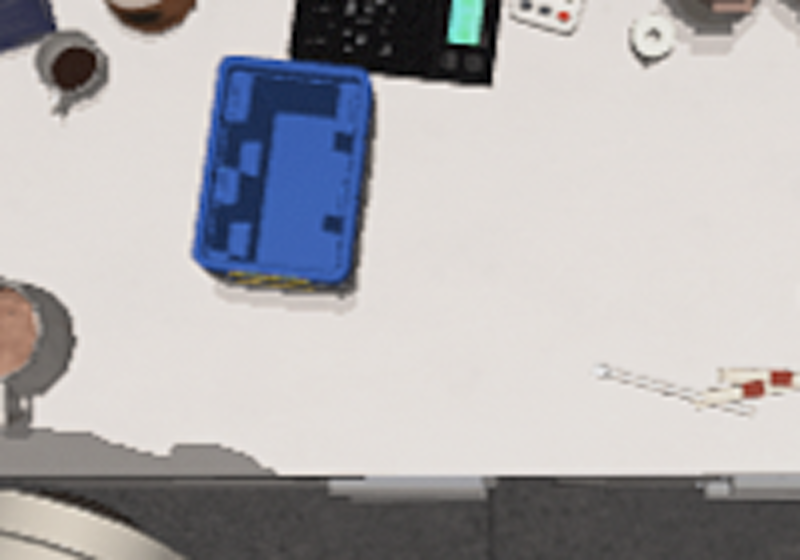

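Blue rim corners in the crop: (222,57), (371,72), (350,281), (195,257). The yellow card is on the near end, so the bins' -x faces the robot. Next I'll work out the poses and find the jar.

Run:
```python
from h import *
ci=info('top')
C=[px2w('top',190+u/4,160+v/4,.162,ci)[:2] for u,v in((222,57),(371,72),(350,281),(195,257))]
C=np.array(C);print(C, C.mean(0)); 
print('lens',[np.linalg.norm(C[i]-C[(i+1)%4]) for i in range(4)])
ax=(C[0]+C[1]-C[2]-C[3]);print('yaw',np.degrees(np.arctan2(ax[1],ax[0])))
a=cv2.imread('pics/side0.png');si=info('side')
for (u,v,z) in((346,199,0),(346,176.5,.09),(361,186,0)):print(px2w('side',u,v,z,si))
for P in((.72,-.35,0),(.5,-.35,0)):print(w2px('top',P,ci))
b=cv2.imread('pics/top0.png');cv2.imwrite('pics/top0e.png',cv2.resize(b[150:290,360:560],None,fx=4,fy=4,interpolation=cv2.INTER_CUBIC))
```

```text
[[0.60379384 0.18738745]
 [0.59011641 0.06126219]
 [0.41243329 0.07751934]
 [0.43312801 0.20648357]] [0.50986789 0.13316314]
lens [np.float64(0.12686470485957613), np.float64(0.1784252953898331), np.float64(0.13061409851923816), np.float64(0.17173085574094596)]
yaw -5.7949979891545835
[ 0.41117904 -0.33773833  0.        ]
[ 0.41441091 -0.33060838  0.09      ]
[ 0.34638479 -0.47259598  0.        ]
(np.float64(395.58769974957113), np.float64(153.76292226642113))
(np.float64(397.58487124461624), np.float64(211.70225178041915))
```

View pics/top0e.png

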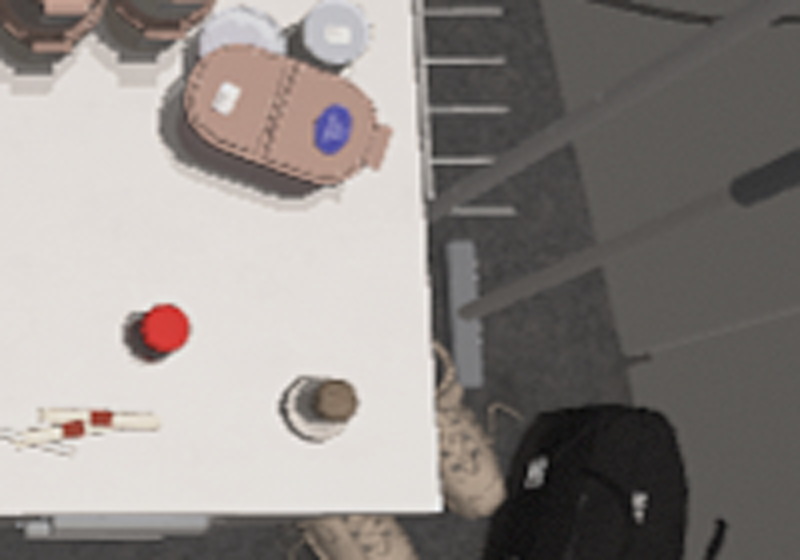

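Red cap at crop (165,328), tamper base near (318,405), both well clear of the bins. I'll add a move planner and go above the bin for a closer wrist view.

```bash
cat >> h.py <<'E'
def plan(x,y,z,tdeg,lim=.08,alim=.28):
    "shift rows first (tool axes now), then turn rows"
    s=manip.observe(); Rc=R.from_rotvec(s['eef_rot']).as_matrix(); p=np.array(s['position'])
    t=np.radians(tdeg); Rt=np.array([[-np.sin(t),np.cos(t),0],[np.cos(t),np.sin(t),0],[0,0,-1]])
    d=Rc.T@(np.array([x,y,z])-p)/.5; a=R.from_matrix(Rc.T@Rt).as_rotvec()/.5
    n=max(1,int(np.ceil(np.linalg.norm(d)/lim))); m=max(1,int(np.ceil(np.linalg.norm(a)/alim)))
    yw=np.degrees(np.arctan2(Rc[1,1],Rc[0,1]))
    print('t',round(s['time_s'],2),'p',p.round(4),'yaw_y',yw.round(2),'tz',Rc[:,2].round(4),'q',s['q'].round(2),'F',s['wrist_force'].round(1),'w',round(s['width'],3),'g',round(s['grip_force'],1))
    print('shift total',d.round(4),'rows',n,'each',(d/n).round(4)); print('turn total',a.round(4),'rows',m,'each',(a/m).round(4))
E
python3 - <<'E'
from h import *
print('jar',px2w('top',360+165/4,150+328/4,.09))
plan(.565,.133,.34,84.2)
E
```

```text
jar [ 0.41370803 -0.34486607  0.09      ]
t 0.1 p [0.257  0.5964 0.2478] yaw_y 66.69 tz [-8.0e-04 -1.6e-03 -1.0e+00] q [-0.9   0.5  -0.43  1.55  0.22  1.14 -0.21] F [ 0.4 -0.2 -0.7] w 0.997 g 0.0
shift total [-0.9324 -0.6077 -0.1835] rows 15 each [-0.0622 -0.0405 -0.0122]
turn total [-0.0036 -0.0007 -0.6111] rows 3 each [-1.200e-03 -2.000e-04 -2.037e-01]
```

apply_moves(series=[{"dz":-0.06},{"dx":-0.06,"dy":-0.04,"dz":-0.06},{"dx":-0.06,"dy":-0.04,"dz":-0.06},{"dx":-0.062,"dy":-0.04},{"dx":-0.062,"dy":-0.04},{"dx":-0.062,"dy":-0.04},{"dx":-0.062,"dy":-0.04},{"dx":-0.062,"dy":-0.04},{"dx":-0.062,"dy":-0.04},{"dx":-0.062,"dy":-0.04},{"dx":-0.062,"dy":-0.04},{"dx":-0.062,"dy":-0.04},{"dx":-0.062,"dy":-0.04},{"dx":-0.062,"dy":-0.04},{"dx":-0.062,"dy":-0.04},{"dx":-0.062,"dy":-0.04},{"az":-0.2},{"az":-0.2},{"az":-0.21},{}], fingers=-1, squeeze=55)

```text
invalid input
```

Run:
```python
from h import *
plan(.565,.133,.34,84.2)
ci=info('wrist'); print(ci[2],ci[1].round(3).tolist()); import pickle; pickle.dump(ci,open('w1.pkl','wb'))
a=manip.grab_frame('wrist'); cv2.imwrite('pics/w1.png',a)
```

```text
t 0.1 p [0.257  0.5964 0.2478] yaw_y 66.69 tz [-8.0e-04 -1.6e-03 -1.0e+00] q [-0.9   0.5  -0.43  1.55  0.22  1.14 -0.21] F [ 0.4 -0.2 -0.7] w 0.997 g 0.0
shift total [-0.9324 -0.6077 -0.1835] rows 15 each [-0.0622 -0.0405 -0.0122]
turn total [-0.0036 -0.0007 -0.6111] rows 3 each [-1.200e-03 -2.000e-04 -2.037e-01]
[0.18995934 0.624332   0.38321832] [[0.396, 0.884, 0.25], [0.918, -0.38, -0.11], [-0.002, 0.273, -0.962]]
```

View pics/w1.png

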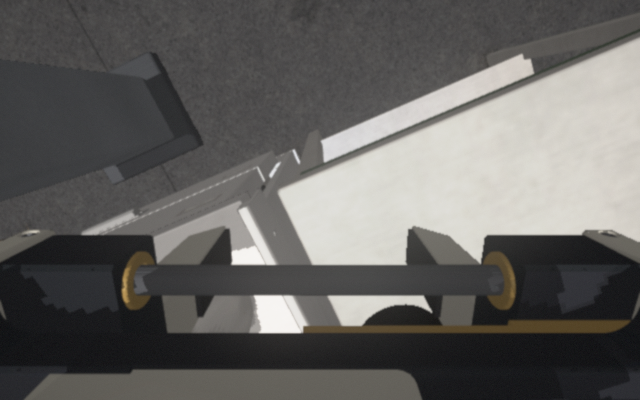

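The call was refused, probably because of the empty row. The wrist view is usable only above row 230, since the gripper hides the rest. I'll retry a little higher.

apply_moves(series=[{"dz":-0.08},{"dx":-0.06,"dy":-0.04,"dz":-0.06},{"dx":-0.06,"dy":-0.04,"dz":-0.06},{"dx":-0.06,"dy":-0.04,"dz":-0.06},{"dx":-0.06,"dy":-0.04,"dz":-0.06},{"dx":-0.062,"dy":-0.04},{"dx":-0.062,"dy":-0.04},{"dx":-0.062,"dy":-0.04},{"dx":-0.062,"dy":-0.04},{"dx":-0.062,"dy":-0.04},{"dx":-0.062,"dy":-0.04},{"dx":-0.062,"dy":-0.04},{"dx":-0.062,"dy":-0.04},{"dx":-0.062,"dy":-0.04},{"dx":-0.062,"dy":-0.04},{"az":-0.2},{"az":-0.2},{"az":-0.21},{"dz":0}], fingers=-1, squeeze=55)

```text
invalid input
```

Run:
```python
from h import *
plan(.565,.133,.40,84.2)
ci=info('wrist'); print(ci[2],ci[1].round(3).tolist()); import pickle; pickle.dump(ci,open('w1.pkl','wb'))
a=manip.grab_frame('wrist'); cv2.imwrite('pics/w2.png',a)
```

```text
t 0.15 p [0.257  0.5965 0.2479] yaw_y 66.69 tz [-7.0e-04 -1.3e-03 -1.0e+00] q [-0.9   0.5  -0.43  1.55  0.22  1.14 -0.21] F [-0.9 -0.  -0.4] w 0.999 g 0.0
shift total [-0.9324 -0.6081 -0.3033] rows 15 each [-0.0622 -0.0405 -0.0202]
turn total [-3.000e-03 -6.000e-04 -6.111e-01] rows 3 each [-1.000e-03 -2.000e-04 -2.037e-01]
[0.18997039 0.62438797 0.38335113] [[0.396, 0.884, 0.25], [0.918, -0.38, -0.11], [-0.002, 0.273, -0.962]]
```

View pics/w2.png

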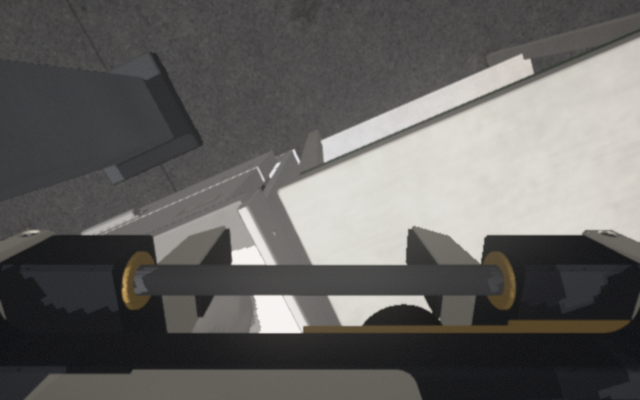

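Refused again, and the view hasn't changed. I'll test with one row that gives every key.

apply_moves(series=[{"dx":0,"dy":0,"dz":-0.06,"ax":0,"ay":0,"az":0}], fingers=-1, squeeze=55)

```text
time_s: 0.3
position: [0.2565, 0.594, 0.2741]
eef_rot: [-0.634, -3.075, 0.014]
wrist_force: [0.6, 0.3, -0.1]
width: 1.001
grip_force: 0.0
```

All six keys are needed.

apply_moves(series=[{"dx":-0.06,"dy":-0.04,"dz":-0.06,"ax":0,"ay":0,"az":0},{"dx":-0.06,"dy":-0.04,"dz":-0.06,"ax":0,"ay":0,"az":0},{"dx":-0.06,"dy":-0.04,"dz":-0.06,"ax":0,"ay":0,"az":0},{"dx":-0.06,"dy":-0.04,"dz":-0.06,"ax":0,"ay":0,"az":0},{"dx":-0.062,"dy":-0.04,"dz":0,"ax":0,"ay":0,"az":0},{"dx":-0.062,"dy":-0.04,"dz":0,"ax":0,"ay":0,"az":0},{"dx":-0.062,"dy":-0.04,"dz":0,"ax":0,"ay":0,"az":0},{"dx":-0.062,"dy":-0.04,"dz":0,"ax":0,"ay":0,"az":0},{"dx":-0.062,"dy":-0.04,"dz":0,"ax":0,"ay":0,"az":0},{"dx":-0.062,"dy":-0.04,"dz":0,"ax":0,"ay":0,"az":0},{"dx":-0.062,"dy":-0.04,"dz":0,"ax":0,"ay":0,"az":0},{"dx":-0.062,"dy":-0.04,"dz":0,"ax":0,"ay":0,"az":0},{"dx":-0.062,"dy":-0.04,"dz":0,"ax":0,"ay":0,"az":0},{"dx":-0.062,"dy":-0.04,"dz":0,"ax":0,"ay":0,"az":0},{"dx":-0.06,"dy":-0.04,"dz":0,"ax":0,"ay":0,"az":0},{"dx":0,"dy":0,"dz":0,"ax":0,"ay":0,"az":-0.2},{"dx":0,"dy":0,"dz":0,"ax":0,"ay":0,"az":-0.2},{"dx":0,"dy":0,"dz":0,"ax":0,"ay":0,"az":-0.21},{"dx":0,"dy":0,"dz":0,"ax":0,"ay":0,"az":0},{"dx":0,"dy":0,"dz":0,"ax":0,"ay":0,"az":0}])

```text
time_s: 2.3
position: [0.5608, 0.1394, 0.3985]
eef_rot: [-0.164, -3.137, 0.0]
wrist_force: [0.9, 0.2, 0.3]
width: 0.999
grip_force: 0.0
```

Run:
```python
from h import *
plan(.565,.133,.40,84.2)
ci=info('wrist'); print(ci[2],ci[1].round(3).tolist()); import pickle; pickle.dump(ci,open('w1.pkl','wb'))
a=manip.grab_frame('wrist'); cv2.imwrite('pics/w3.png',a)
```

```text
t 2.3 p [0.5608 0.1394 0.3985] yaw_y 84.01 tz [-4.e-04 -0.e+00 -1.e+00] q [-0.13  0.24 -0.2   1.54  0.05  1.36  1.13] F [0.9 0.2 0.3] w 0.999 g 0.0
shift total [-0.0097 -0.0119 -0.0029] rows 1 each [-0.0097 -0.0119 -0.0029]
turn total [-0.0001 -0.0007 -0.0066] rows 1 each [-0.0001 -0.0007 -0.0066]
[0.48812397 0.14570481 0.5340127 ] [[0.105, 0.957, 0.271], [0.995, -0.101, -0.029], [-0.0, 0.273, -0.962]]
```

View pics/w3.png

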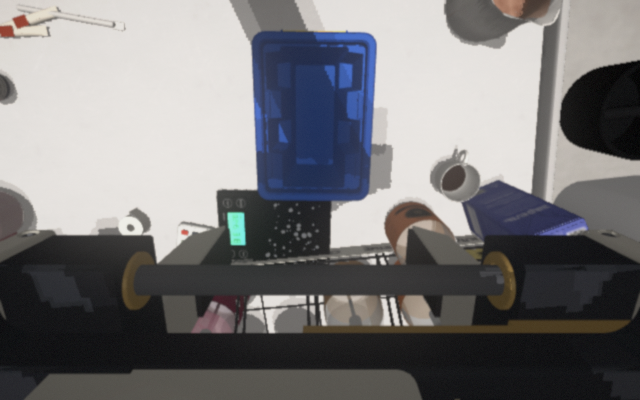

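The blue bin fills about (252–377, 30–200) in the wrist view. I'll fit its outline at rim height.

```bash
cat >> h.py <<'E'
def fitblue(img,ci,z,box):
    u0,v0,u1,v1=box; h=cv2.cvtColor(img,cv2.COLOR_BGR2HSV)
    m=cv2.inRange(h,(105,120,40),(120,255,255)); k=np.zeros_like(m); k[v0:v1,u0:u1]=m[v0:v1,u0:u1]
    k=cv2.morphologyEx(k,cv2.MORPH_CLOSE,np.ones((7,7)))
    c=max(cv2.findContours(k,0,1)[0],key=cv2.contourArea)[:,0]
    W=np.array([px2w('',u,v,z,ci)[:2] for u,v in c],np.float32)
    r=cv2.minAreaRect(W*1000); b=cv2.boxPoints(r)
    print('bbox',c.min(0),c.max(0),'centre',np.round(r[0],1),'size',np.round(r[1],1),'ang',round(r[2],2)); return r
E
python3 - <<'E'
from h import *
import pickle; ci=pickle.load(open('w1.pkl','rb'))
fitblue(cv2.imread('pics/w3.png'),ci,.162,(230,15,400,215))
E
```

```text
bbox [254  32] [375 200] centre [511.4 137.6] size [128.9 182. ] ang 83.73
```

Run:
```python
from h import *
plan(.528,.197,.166,83.7)
```

```text
t 2.35 p [0.5608 0.1395 0.3986] yaw_y 84.03 tz [-2.e-04 -0.e+00 -1.e+00] q [-0.13  0.24 -0.2   1.54  0.05  1.36  1.13] F [ 0.9  1.1 -0.2] w 1.002 g 0.0
shift total [0.0772 0.1076 0.4652] rows 7 each [0.011  0.0154 0.0665]
turn total [-0.0001 -0.0004  0.0117] rows 1 each [-0.0001 -0.0004  0.0117]
```

apply_moves(series=[{"dx":0.039,"dy":0.054,"dz":0,"ax":0,"ay":0,"az":0.012},{"dx":0.038,"dy":0.054,"dz":0.06,"ax":0,"ay":0,"az":0},{"dx":0,"dy":0,"dz":0.08,"ax":0,"ay":0,"az":0},{"dx":0,"dy":0,"dz":0.08,"ax":0,"ay":0,"az":0},{"dx":0,"dy":0,"dz":0.08,"ax":0,"ay":0,"az":0},{"dx":0,"dy":0,"dz":0.07,"ax":0,"ay":0,"az":0},{"dx":0,"dy":0,"dz":0.05,"ax":0,"ay":0,"az":0},{"dx":0,"dy":0,"dz":0.02,"ax":0,"ay":0,"az":0},{"dx":0,"dy":0,"dz":0.01,"ax":0,"ay":0,"az":0},{"dx":0,"dy":0,"dz":0.005,"ax":0,"ay":0,"az":0},{"dx":0,"dy":0,"dz":0,"ax":0,"ay":0,"az":0},{"dx":0,"dy":0,"dz":0,"ax":0,"ay":0,"az":0}])

```text
time_s: 3.55
position: [0.5291, 0.1975, 0.1725]
eef_rot: [0.169, 3.135, 0.001]
wrist_force: [0.9, 0.1, 0.5]
width: 1.002
grip_force: 0.0
```

apply_moves(series=[{"dx":0,"dy":0,"dz":0.012,"ax":0,"ay":0,"az":0},{"dx":0,"dy":0,"dz":0,"ax":0,"ay":0,"az":0},{"dx":0,"dy":0,"dz":0,"ax":0,"ay":0,"az":0},{"dx":0,"dy":0,"dz":0,"ax":0,"ay":0,"az":0},{"dx":0,"dy":0,"dz":0,"ax":0,"ay":0,"az":0},{"dx":0,"dy":0,"dz":0,"ax":0,"ay":0,"az":0},{"dx":0,"dy":0,"dz":0,"ax":0,"ay":0,"az":0},{"dx":0,"dy":0,"dz":0,"ax":0,"ay":0,"az":0},{"dx":0,"dy":0,"dz":0,"ax":0,"ay":0,"az":0},{"dx":0,"dy":0,"dz":0,"ax":0,"ay":0,"az":0}], fingers=1, squeeze=55)

```text
time_s: 4.55
position: [0.5283, 0.1972, 0.1652]
eef_rot: [-0.169, -3.137, 0.0]
wrist_force: [-0.2, -0.6, -0.9]
width: 0.183
grip_force: 0.0
```

apply_moves(series=[{"dx":0,"dy":0,"dz":0,"ax":0,"ay":0,"az":0},{"dx":0,"dy":0,"dz":0,"ax":0,"ay":0,"az":0},{"dx":0,"dy":0,"dz":0,"ax":0,"ay":0,"az":0},{"dx":0,"dy":0,"dz":0,"ax":0,"ay":0,"az":0}])

```text
time_s: 4.95
position: [0.5282, 0.1972, 0.1651]
eef_rot: [-0.169, -3.137, -0.0]
wrist_force: [0.1, -0.2, -1.3]
width: 0.1
grip_force: 55.0
```

apply_moves(series=[{"dx":0,"dy":0,"dz":-0.01,"ax":0,"ay":0,"az":0},{"dx":0,"dy":0,"dz":-0.02,"ax":0,"ay":0,"az":0},{"dx":0,"dy":0,"dz":-0.03,"ax":0,"ay":0,"az":0},{"dx":0,"dy":0,"dz":-0.03,"ax":0,"ay":0,"az":0},{"dx":0,"dy":0,"dz":-0.03,"ax":0,"ay":0,"az":0},{"dx":0,"dy":0,"dz":-0.03,"ax":0,"ay":0,"az":0},{"dx":0,"dy":0,"dz":-0.03,"ax":0,"ay":0,"az":0},{"dx":0,"dy":0,"dz":-0.03,"ax":0,"ay":0,"az":0},{"dx":0,"dy":0,"dz":-0.03,"ax":0,"ay":0,"az":0},{"dx":0,"dy":0,"dz":0,"ax":0,"ay":0,"az":0}])

```text
time_s: 5.95
position: [0.5295, 0.1978, 0.2882]
eef_rot: [0.169, 3.133, 0.003]
wrist_force: [-0.4, 0.7, -1.4]
width: 0.098
grip_force: 55.0
```

Run:
```python
from h import *
a=manip.grab_frame('side');b=manip.grab_frame('top')
cv2.imwrite('pics/s2.png',np.vstack([cv2.resize(a[120:290,240:400],(800,850))[:330+170],np.zeros((4,800,3),np.uint8)])[:500]) ; cv2.imwrite('pics/top2.png',b); cv2.imwrite('pics/side2.png',a)
plan(.51,-.17,.282,-96.3)
```

```text
t 6.05 p [0.5283 0.1972 0.2856] yaw_y 83.82 tz [ 7.e-04  2.e-04 -1.e+00] q [-0.21  0.29 -0.24  1.74  0.08  1.12  0.99] F [-0.1 -0.1 -1.9] w 0.096 g 55.0
shift total [-0.0427 -0.734   0.007 ] rows 10 each [-0.0043 -0.0734  0.0007]
turn total [-2.2000e-03  1.0000e-03 -6.2789e+00] rows 23 each [-1.00e-04  0.00e+00 -2.73e-01]
```

View pics/side2.png

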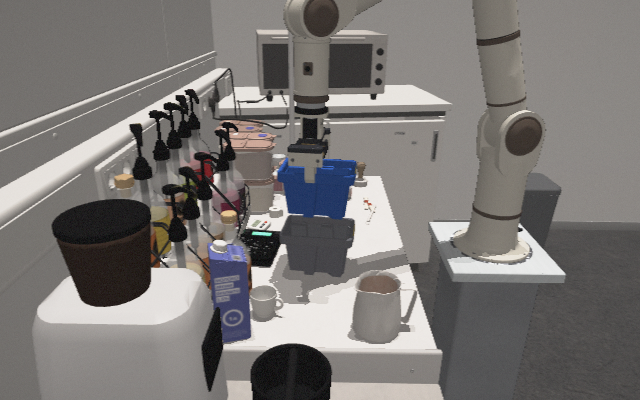

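The blue bin hangs level and clear, and the grey bin stayed put. Next I carry it right and turn it half round. The turn goes toward the robot (positive az), because q7 has range only that way.

apply_moves(series=[{"dx":-0.004,"dy":-0.03,"dz":0,"ax":0,"ay":0,"az":0},{"dx":-0.004,"dy":-0.06,"dz":0,"ax":0,"ay":0,"az":0},{"dx":-0.004,"dy":-0.08,"dz":0,"ax":0,"ay":0,"az":0},{"dx":-0.004,"dy":-0.08,"dz":0,"ax":0,"ay":0,"az":0},{"dx":-0.004,"dy":-0.08,"dz":0,"ax":0,"ay":0,"az":0},{"dx":-0.004,"dy":-0.08,"dz":0,"ax":0,"ay":0,"az":0},{"dx":-0.004,"dy":-0.08,"dz":0,"ax":0,"ay":0,"az":0},{"dx":-0.004,"dy":-0.08,"dz":0,"ax":0,"ay":0,"az":0},{"dx":-0.004,"dy":-0.07,"dz":0,"ax":0,"ay":0,"az":0},{"dx":-0.004,"dy":-0.06,"dz":0,"ax":0,"ay":0,"az":0},{"dx":-0.004,"dy":-0.034,"dz":0,"ax":0,"ay":0,"az":0.1},{"dx":0,"dy":0,"dz":0,"ax":0,"ay":0,"az":0.2},{"dx":0,"dy":0,"dz":0,"ax":0,"ay":0,"az":0.28},{"dx":0,"dy":0,"dz":0,"ax":0,"ay":0,"az":0.28},{"dx":0,"dy":0,"dz":0,"ax":0,"ay":0,"az":0.28},{"dx":0,"dy":0,"dz":0,"ax":0,"ay":0,"az":0.28},{"dx":0,"dy":0,"dz":0,"ax":0,"ay":0,"az":0.28},{"dx":0,"dy":0,"dz":0,"ax":0,"ay":0,"az":0.28},{"dx":0,"dy":0,"dz":0,"ax":0,"ay":0,"az":0.28},{"dx":0,"dy":0,"dz":0,"ax":0,"ay":0,"az":0.28}])

```text
time_s: 8.05
position: [0.5102, -0.1696, 0.2845]
eef_rot: [-2.005, -2.417, 0.001]
wrist_force: [-1.2, -0.8, -1.3]
width: 0.101
grip_force: 55.0
```

Run:
```python
from h import *
plan(.51,-.17,.282,-96.2)
```

```text
t 8.05 p [ 0.5102 -0.1696  0.2845] yaw_y 10.64 tz [-1.3e-03  6.0e-04 -1.0e+00] q [ 0.14  0.23  0.15  1.81 -0.04  1.1   0.49] F [-1.2 -0.8 -1.3] w 0.101 g 55.0
shift total [-0.0007 -0.0005  0.005 ] rows 1 each [-0.0007 -0.0005  0.005 ]
turn total [-3.3000e-03  1.0000e-03  3.7295e+00] rows 14 each [-2.000e-04  1.000e-04  2.664e-01]
```

apply_moves(series=[{"dx":0,"dy":0,"dz":0,"ax":0,"ay":0,"az":0.28},{"dx":0,"dy":0,"dz":0,"ax":0,"ay":0,"az":0.28},{"dx":0,"dy":0,"dz":0,"ax":0,"ay":0,"az":0.28},{"dx":0,"dy":0,"dz":0,"ax":0,"ay":0,"az":0.28},{"dx":0,"dy":0,"dz":0,"ax":0,"ay":0,"az":0.28},{"dx":0,"dy":0,"dz":0,"ax":0,"ay":0,"az":0.28},{"dx":0,"dy":0,"dz":0,"ax":0,"ay":0,"az":0.28},{"dx":0,"dy":0,"dz":0,"ax":0,"ay":0,"az":0.28},{"dx":0,"dy":0,"dz":0,"ax":0,"ay":0,"az":0.28},{"dx":0,"dy":0,"dz":0,"ax":0,"ay":0,"az":0.28},{"dx":0,"dy":0,"dz":0,"ax":0,"ay":0,"az":0.28},{"dx":0,"dy":0,"dz":0,"ax":0,"ay":0,"az":0.28},{"dx":0,"dy":0,"dz":0,"ax":0,"ay":0,"az":0.24},{"dx":0,"dy":0,"dz":0,"ax":0,"ay":0,"az":0.12},{"dx":0,"dy":0,"dz":0,"ax":0,"ay":0,"az":0}])

```text
time_s: 9.55
position: [0.5102, -0.1696, 0.2845]
eef_rot: [-3.138, 0.153, 0.002]
wrist_force: [-0.1, -0.5, -2.5]
width: 0.098
grip_force: 55.0
```

Run:
```python
from h import *
plan(.51,-.17,.124,-96.2)
```

```text
t 9.55 p [ 0.5102 -0.1696  0.2845] yaw_y -95.59 tz [-1.5e-03  3.0e-04 -1.0e+00] q [-0.07  0.24  0.4   1.82 -0.11  1.1  -1.3 ] F [-0.1 -0.5 -2.5] w 0.098 g 55.0
shift total [2.000e-04 8.000e-04 3.211e-01] rows 5 each [0.     0.0002 0.0642]
turn total [-0.0004  0.0031  0.0212] rows 1 each [-0.0004  0.0031  0.0212]
```

apply_moves(series=[{"dx":0,"dy":0,"dz":0.03,"ax":0,"ay":0,"az":0},{"dx":0,"dy":0,"dz":0.06,"ax":0,"ay":0,"az":0},{"dx":0,"dy":0,"dz":0.06,"ax":0,"ay":0,"az":0},{"dx":0,"dy":0,"dz":0.06,"ax":0,"ay":0,"az":0},{"dx":0,"dy":0,"dz":0.05,"ax":0,"ay":0,"az":0},{"dx":0,"dy":0,"dz":0.03,"ax":0,"ay":0,"az":0},{"dx":0,"dy":0,"dz":0.014,"ax":0,"ay":0,"az":0},{"dx":0,"dy":0,"dz":0.004,"ax":0,"ay":0,"az":0},{"dx":0,"dy":0,"dz":0.004,"ax":0,"ay":0,"az":0},{"dx":0,"dy":0,"dz":0,"ax":0,"ay":0,"az":0},{"dx":0,"dy":0,"dz":0,"ax":0,"ay":0,"az":0}])

```text
time_s: 10.65
position: [0.5113, -0.1702, 0.13]
eef_rot: [3.138, -0.151, 0.002]
wrist_force: [-0.2, 0.4, -1.9]
width: 0.099
grip_force: 55.0
```

apply_moves(series=[{"dx":0,"dy":0,"dz":0.004,"ax":0,"ay":0,"az":0},{"dx":0,"dy":0,"dz":0.004,"ax":0,"ay":0,"az":0},{"dx":0,"dy":0,"dz":0.002,"ax":0,"ay":0,"az":0},{"dx":0,"dy":0,"dz":0,"ax":0,"ay":0,"az":0}])

```text
time_s: 11.05
position: [0.5105, -0.17, 0.124]
eef_rot: [-3.138, 0.151, 0.001]
wrist_force: [-1.0, -0.0, -2.6]
width: 0.097
grip_force: 55.0
```

apply_moves(series=[{"dx":0,"dy":0,"dz":0.002,"ax":0,"ay":0,"az":0},{"dx":0,"dy":0,"dz":0.002,"ax":0,"ay":0,"az":0},{"dx":0,"dy":0,"dz":0,"ax":0,"ay":0,"az":0}])

```text
time_s: 11.35
position: [0.5108, -0.1705, 0.1226]
eef_rot: [3.138, -0.152, 0.001]
wrist_force: [-2.2, -1.0, 2.6]
width: 0.099
grip_force: 55.0
```

Contact now: the blue bin stands on the worktop, with the TCP 0.1226 above its underside. Release, rise, and go to the jar.

apply_moves(series=[{"dx":0,"dy":0,"dz":0,"ax":0,"ay":0,"az":0},{"dx":0,"dy":0,"dz":0,"ax":0,"ay":0,"az":0},{"dx":0,"dy":0,"dz":0,"ax":0,"ay":0,"az":0},{"dx":0,"dy":0,"dz":0,"ax":0,"ay":0,"az":0},{"dx":0,"dy":0,"dz":0,"ax":0,"ay":0,"az":0},{"dx":0,"dy":0,"dz":-0.03,"ax":0,"ay":0,"az":0},{"dx":0,"dy":0,"dz":-0.06,"ax":0,"ay":0,"az":0},{"dx":0,"dy":0,"dz":-0.08,"ax":0,"ay":0,"az":0},{"dx":0,"dy":0,"dz":-0.08,"ax":0,"ay":0,"az":0},{"dx":-0.024,"dy":0.08,"dz":0,"ax":0,"ay":0,"az":0},{"dx":-0.024,"dy":0.08,"dz":0,"ax":0,"ay":0,"az":0},{"dx":-0.024,"dy":0.08,"dz":0,"ax":0,"ay":0,"az":0},{"dx":-0.024,"dy":0.08,"dz":0,"ax":0,"ay":0,"az":0},{"dx":-0.024,"dy":0.08,"dz":0,"ax":0,"ay":0,"az":0},{"dx":-0.026,"dy":0.076,"dz":0,"ax":0,"ay":0,"az":0}], fingers=-1)

```text
time_s: 12.85
position: [0.4144, -0.4015, 0.2473]
eef_rot: [3.138, -0.151, 0.001]
wrist_force: [0.9, 0.3, 0.1]
width: 1.0
grip_force: 0.0
```

apply_moves(series=[{"dx":0,"dy":0,"dz":0,"ax":0,"ay":0,"az":-0.28},{"dx":0,"dy":0,"dz":0,"ax":0,"ay":0,"az":-0.28},{"dx":0,"dy":0,"dz":0,"ax":0,"ay":0,"az":-0.28},{"dx":0,"dy":0,"dz":0,"ax":0,"ay":0,"az":-0.28},{"dx":0,"dy":0,"dz":0,"ax":0,"ay":0,"az":-0.28},{"dx":0,"dy":0,"dz":0,"ax":0,"ay":0,"az":-0.28},{"dx":0,"dy":0,"dz":0,"ax":0,"ay":0,"az":-0.28},{"dx":0,"dy":0,"dz":0,"ax":0,"ay":0,"az":-0.28},{"dx":0,"dy":0,"dz":0,"ax":0,"ay":0,"az":-0.28},{"dx":0,"dy":0,"dz":0,"ax":0,"ay":0,"az":-0.28},{"dx":0,"dy":0,"dz":0,"ax":0,"ay":0,"az":-0.28},{"dx":0,"dy":0,"dz":0,"ax":0,"ay":0,"az":-0.02},{"dx":0,"dy":0,"dz":0,"ax":0,"ay":0,"az":0}])

```text
time_s: 14.15
position: [0.415, -0.4, 0.2471]
eef_rot: [-2.351, -2.084, -0.0]
wrist_force: [-0.3, -0.5, 0.2]
width: 0.997
grip_force: 0.0
```

Run:
```python
from h import *
import pickle
def red(a):
    h=cv2.cvtColor(a,cv2.COLOR_BGR2HSV); m=cv2.inRange(h,(0,150,90),(8,255,255))|cv2.inRange(h,(172,150,90),(180,255,255))
    c=max(cv2.findContours(m,0,1)[0],key=cv2.contourArea); return cv2.minEnclosingCircle(c),cv2.boundingRect(c),cv2.contourArea(c)
ci=info('wrist'); a=manip.grab_frame('wrist'); cv2.imwrite('pics/w4.png',a)
r=red(a); print(r,'jar',px2w('',*r[0][0],.09,ci),'cam',ci[2])
b=manip.grab_frame('top'); cv2.imwrite('pics/top3.png',b); s=manip.grab_frame('side'); cv2.imwrite('pics/side3.png',s)
j=px2w('',*r[0][0],.09,ci); plan(j[0],j[1],.075,-6.3)
```

```text
(((316.0, 111.0), 19.723182678222656), (299, 96, 36, 26), 354.5) jar [ 0.4209934 -0.3380848  0.09     ] cam [ 0.42434954 -0.32834317  0.3825817 ]
t 14.3 p [ 0.4151 -0.4     0.2472] yaw_y -6.83 tz [-1.e-04  0.e+00 -1.e+00] q [ 0.55  0.34  0.21  1.76 -0.08  1.05  0.67] F [-0.5  0.8 -0.2] w 0.999 g 0.0
shift total [ 0.1243 -0.003   0.3443] rows 5 each [ 0.0249 -0.0006  0.0689]
turn total [-0.0002 -0.     -0.0185] rows 1 each [-0.0002 -0.     -0.0185]
```

Run:
```python
from h import *
w=cv2.imread('pics/w4.png')[0:240,160:560]; t=cv2.resize(cv2.imread('pics/top3.png')[160:280,200:400],None,fx=2,fy=2); s=cv2.resize(cv2.imread('pics/side3.png')[120:290,220:400],(540,510))[:360]
o=np.zeros((600,800,3),np.uint8); o[:240,:400]=w; o[:240,400:]=t; o[240:,:540]=s
cv2.imwrite('pics/c1.png',o)
```

```text
(no output)
```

View pics/c1.png

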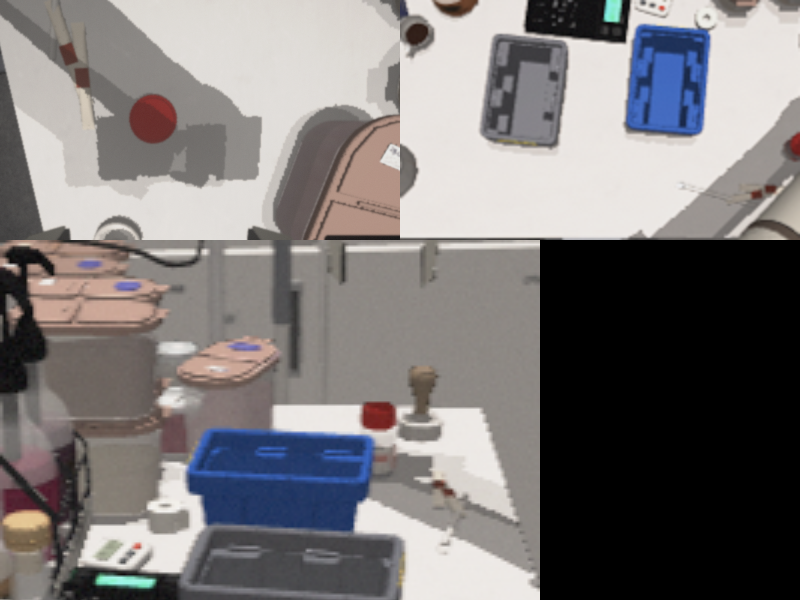

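Wrist crop: the cap is centred at (153,119), i.e. pixel (313,119), and about 48 px across, which fits. The blue bin stands upright on the worktop and the grey one is in place. I'll check clearance to the pink container at right.

Run:
```python
from h import *
ci=info('wrist')
print('jar',px2w('',313,119,.09,ci))
for z in(.1,.15,.2):print(z,[px2w('',u,v,z,ci)[:2].round(3).tolist() for u,v in((470,235),(495,170),(535,118))])
for uv in ((313,119),):
  j=px2w('',*uv,.09,ci); plan(j[0],j[1],.075,-6.3)
```

```text
jar [ 0.41759136 -0.34445079  0.09      ]
0.1 [[0.549, -0.466], [0.571, -0.406], [0.603, -0.365]]
0.15 [[0.527, -0.441], [0.545, -0.392], [0.571, -0.359]]
0.2 [[0.505, -0.417], [0.519, -0.379], [0.54, -0.352]]
t 14.3 p [ 0.4151 -0.4     0.2472] yaw_y -6.83 tz [-1.e-04  0.e+00 -1.e+00] q [ 0.55  0.34  0.21  1.76 -0.08  1.05  0.67] F [-0.5  0.8 -0.2] w 0.999 g 0.0
shift total [ 0.1108 -0.0083  0.3443] rows 5 each [ 0.0222 -0.0017  0.0689]
turn total [-0.0002 -0.     -0.0185] rows 1 each [-0.0002 -0.     -0.0185]
```

apply_moves(series=[{"dx":0.056,"dy":-0.004,"dz":0,"ax":0,"ay":0,"az":0},{"dx":0.055,"dy":-0.004,"dz":0,"ax":0,"ay":0,"az":0},{"dx":0,"dy":0,"dz":0.02,"ax":0,"ay":0,"az":-0.24},{"dx":0,"dy":0,"dz":0.03,"ax":0,"ay":0,"az":-0.24},{"dx":0,"dy":0,"dz":0.05,"ax":0,"ay":0,"az":-0.22},{"dx":0,"dy":0,"dz":0.07,"ax":0,"ay":0,"az":0},{"dx":0,"dy":0,"dz":0.07,"ax":0,"ay":0,"az":0},{"dx":0,"dy":0,"dz":0.06,"ax":0,"ay":0,"az":0},{"dx":0,"dy":0,"dz":0.03,"ax":0,"ay":0,"az":0},{"dx":0,"dy":0,"dz":0,"ax":0,"ay":0,"az":0},{"dx":0,"dy":0,"dz":0,"ax":0,"ay":0,"az":0}])

```text
time_s: 15.4
position: [0.4178, -0.3445, 0.0824]
eef_rot: [-1.949, -2.464, 0.0]
wrist_force: [0.0, -0.1, 0.6]
width: 1.002
grip_force: 0.0
```

apply_moves(series=[{"dx":0,"dy":0,"dz":0,"ax":0,"ay":0,"az":0},{"dx":0,"dy":0,"dz":0,"ax":0,"ay":0,"az":0},{"dx":0,"dy":0,"dz":0,"ax":0,"ay":0,"az":0},{"dx":0,"dy":0,"dz":0,"ax":0,"ay":0,"az":0},{"dx":0,"dy":0,"dz":0,"ax":0,"ay":0,"az":0},{"dx":0,"dy":0,"dz":0,"ax":0,"ay":0,"az":0},{"dx":0,"dy":0,"dz":0,"ax":0,"ay":0,"az":0},{"dx":0,"dy":0,"dz":0,"ax":0,"ay":0,"az":0}], fingers=1, squeeze=20)

```text
time_s: 16.2
position: [0.4177, -0.3444, 0.0822]
eef_rot: [-1.948, -2.465, -0.0]
wrist_force: [0.1, 0.7, 0.9]
width: 0.453
grip_force: 20.0
```

Jar gripped (42 mm opening, 20 N). Next: lift it, turn back to the bin's direction, and carry it over toward the grey bin, with a look at the grey bin on the way.

apply_moves(series=[{"dx":0,"dy":0,"dz":-0.03,"ax":0,"ay":0,"az":0},{"dx":0,"dy":0,"dz":-0.07,"ax":0,"ay":0,"az":0},{"dx":0,"dy":0,"dz":-0.08,"ax":0,"ay":0,"az":0},{"dx":0,"dy":0,"dz":-0.08,"ax":0,"ay":0,"az":0},{"dx":0,"dy":0,"dz":-0.08,"ax":0,"ay":0,"az":0},{"dx":0,"dy":0,"dz":-0.08,"ax":0,"ay":0,"az":0.23},{"dx":0,"dy":0,"dz":-0.06,"ax":0,"ay":0,"az":0.23},{"dx":0,"dy":0,"dz":-0.02,"ax":0,"ay":0,"az":0.23},{"dx":0.04,"dy":0.005,"dz":0,"ax":0,"ay":0,"az":0},{"dx":0.07,"dy":0.009,"dz":0,"ax":0,"ay":0,"az":0},{"dx":0.09,"dy":0.01,"dz":0,"ax":0,"ay":0,"az":0},{"dx":0.09,"dy":0.01,"dz":0,"ax":0,"ay":0,"az":0},{"dx":0.09,"dy":0.01,"dz":0,"ax":0,"ay":0,"az":0},{"dx":0.09,"dy":0.01,"dz":0,"ax":0,"ay":0,"az":0},{"dx":0.09,"dy":0.01,"dz":0,"ax":0,"ay":0,"az":0},{"dx":0.09,"dy":0.01,"dz":0,"ax":0,"ay":0,"az":0},{"dx":0.07,"dy":0.01,"dz":0,"ax":0,"ay":0,"az":0},{"dx":0.05,"dy":0.01,"dz":0,"ax":0,"ay":0,"az":0},{"dx":0.033,"dy":0.003,"dz":0,"ax":0,"ay":0,"az":0},{"dx":0,"dy":0,"dz":0,"ax":0,"ay":0,"az":0}])

```text
time_s: 18.2
position: [0.5105, 0.0523, 0.3318]
eef_rot: [-2.336, -2.098, -0.0]
wrist_force: [-0.6, -0.1, -1.3]
width: 0.454
grip_force: 20.0
```

Run:
```python
from h import *
import pickle
ci=info('wrist'); a=manip.grab_frame('wrist'); cv2.imwrite('pics/w5.png',a); pickle.dump(ci,open('w5.pkl','wb'))
plan(.5114,.1376,.25,-6.3)
h=cv2.cvtColor(a,cv2.COLOR_BGR2HSV)
# predicted rim corners
for X,Y in((92,66),(92,-66),(-92,-66),(-92,66)):
    t=np.radians(-6.3); x=.5114+(X*np.cos(t)-Y*np.sin(t))/1e3; y=.1376+(X*np.sin(t)+Y*np.cos(t))/1e3
    print([round(float(v)) for v in w2px('',(x,y,.12),ci)],end=' ')
g=h[...,2]; print(); print('centre row 110',g[110,150:500:10]); print('col',g[0:240:8,318])
```

```text
t 18.25 p [0.5104 0.05   0.3318] yaw_y -6.27 tz [-1.e-03 -1.e-04 -1.e+00] q [-0.02  0.15 -0.14  1.79  0.02  1.2  -0.28] F [-0.2 -0.9 -1.3] w 0.456 g 20.0
shift total [ 0.1744 -0.017   0.1635] rows 3 each [ 0.0581 -0.0057  0.0545]
turn total [-0.0021  0.0004  0.001 ] rows 1 each [-0.0021  0.0004  0.001 ]
[406, 13] [397, 152] [223, 151] [213, 13] 
centre row 110 [236 237 238 239 238 239 239 223  84  73  70  76 114 105 113  74  71  75
  87  86  88  88  59  60  75 162  38  40 107  35 103  38  37  37  43]
col [235 234 129 101  82  70 147 150  70 152 153 152 152  83  63  72  71  67
  71 116 123 159 237 113 115  85 100 100 105 107]
```

Run:
```python
from h import *
g=cv2.cvtColor(cv2.imread('pics/w5.png'),cv2.COLOR_BGR2GRAY)
for c in(250,270,290): print(c,g[0:30:1,c].tolist(),'|',g[140:186:2,c].tolist())
for r in(40,80,110,140): print(r,g[r,205:240].tolist())
```

```text
250 [233, 232, 233, 232, 233, 232, 233, 232, 233, 233, 233, 233, 230, 212, 156, 123, 133, 138, 140, 140, 140, 134, 121, 107, 97, 78, 67, 74, 98, 128] | [73, 72, 75, 76, 76, 83, 118, 121, 122, 121, 124, 124, 124, 123, 124, 124, 125, 124, 124, 126, 126, 137, 156]
270 [232, 233, 233, 234, 233, 233, 233, 233, 233, 234, 233, 233, 231, 219, 171, 130, 132, 139, 141, 141, 140, 134, 121, 105, 95, 76, 66, 69, 92, 121] | [71, 67, 71, 75, 74, 77, 117, 122, 121, 122, 122, 124, 123, 124, 123, 124, 124, 124, 126, 151, 171, 231, 235]
290 [233, 232, 233, 233, 233, 232, 232, 232, 233, 233, 232, 233, 231, 220, 171, 128, 127, 139, 140, 143, 142, 138, 124, 106, 95, 80, 67, 72, 100, 131] | [69, 67, 71, 74, 75, 78, 116, 121, 123, 122, 123, 120, 122, 123, 121, 122, 125, 130, 203, 224, 234, 234, 234]
40 [235, 234, 234, 234, 235, 234, 234, 234, 234, 231, 215, 151, 132, 139, 141, 140, 140, 133, 115, 103, 87, 74, 72, 73, 83, 111, 136, 143, 141, 143, 142, 140, 127, 91, 72]
80 [235, 236, 235, 235, 236, 235, 235, 235, 235, 235, 235, 235, 229, 196, 146, 137, 141, 144, 143, 139, 128, 114, 104, 87, 76, 74, 78, 97, 118, 108, 82, 74, 73, 72, 71]
110 [237, 236, 236, 237, 236, 236, 236, 236, 236, 236, 235, 236, 235, 235, 232, 210, 152, 135, 142, 143, 143, 139, 124, 103, 100, 83, 74, 73, 79, 102, 120, 105, 80, 73, 73]
140 [127, 127, 127, 125, 126, 126, 125, 127, 127, 127, 126, 126, 126, 125, 126, 127, 124, 118, 100, 85, 81, 78, 81, 79, 79, 79, 78, 76, 74, 73, 70, 72, 71, 71, 72]
```

The grey rim edges match the prediction within a pixel: centre about (0.512, 0.1375), yaw -6.3°. Now I lower the jar in.

apply_moves(series=[{"dx":0.05,"dy":-0.003,"dz":0,"ax":0,"ay":0,"az":0},{"dx":0.07,"dy":-0.006,"dz":0,"ax":0,"ay":0,"az":0},{"dx":0.054,"dy":-0.006,"dz":0.03,"ax":0,"ay":0,"az":0},{"dx":0,"dy":0,"dz":0.08,"ax":0,"ay":0,"az":0},{"dx":0,"dy":0,"dz":0.07,"ax":0,"ay":0,"az":0},{"dx":0,"dy":0,"dz":0.02,"ax":0,"ay":0,"az":0},{"dx":0,"dy":0,"dz":0,"ax":0,"ay":0,"az":0},{"dx":0,"dy":0,"dz":0,"ax":0,"ay":0,"az":0}])

```text
time_s: 19.05
position: [0.5141, 0.1358, 0.2336]
eef_rot: [2.343, 2.091, 0.003]
wrist_force: [0.0, -0.3, -1.6]
width: 0.453
grip_force: 20.0
```

Run:
```python
from h import *
plan(.512,.1375,.088,-6.3)
```

```text
t 19.05 p [0.5141 0.1358 0.2336] yaw_y -6.5 tz [ 1.9e-03  3.0e-04 -1.0e+00] q [-0.14  0.28 -0.2   1.87  0.07  0.99 -0.48] F [ 0.  -0.3 -1.6] w 0.453 g 20.0
shift total [ 0.0028 -0.0051  0.2913] rows 4 each [ 0.0007 -0.0013  0.0728]
turn total [ 0.0037 -0.001  -0.0071] rows 1 each [ 0.0037 -0.001  -0.0071]
```

apply_moves(series=[{"dx":0.002,"dy":-0.004,"dz":0.03,"ax":0,"ay":0,"az":0},{"dx":0,"dy":0,"dz":0.05,"ax":0,"ay":0,"az":0},{"dx":0,"dy":0,"dz":0.05,"ax":0,"ay":0,"az":0},{"dx":0,"dy":0,"dz":0.05,"ax":0,"ay":0,"az":0},{"dx":0,"dy":0,"dz":0.04,"ax":0,"ay":0,"az":0},{"dx":0,"dy":0,"dz":0.03,"ax":0,"ay":0,"az":0},{"dx":0,"dy":0,"dz":0.01,"ax":0,"ay":0,"az":0},{"dx":0,"dy":0,"dz":0,"ax":0,"ay":0,"az":0}])

```text
time_s: 19.85
position: [0.5121, 0.1377, 0.1031]
eef_rot: [2.342, 2.093, 0.002]
wrist_force: [-0.0, 0.8, 0.4]
width: 0.45
grip_force: 20.0
```

Run:
```python
from h import *
plan(.512,.1375,.088,-6.3)
```

```text
t 19.85 p [0.5121 0.1377 0.1031] yaw_y -6.44 tz [ 1.4e-03  3.0e-04 -1.0e+00] q [-0.17  0.46 -0.18  1.97  0.12  0.72 -0.53] F [-0.   0.8  0.4] w 0.45 g 20.0
shift total [-0.0005 -0.0003  0.0303] rows 1 each [-0.0005 -0.0003  0.0303]
turn total [ 0.0028 -0.0009 -0.005 ] rows 1 each [ 0.0028 -0.0009 -0.005 ]
```

apply_moves(series=[{"dx":0,"dy":0,"dz":0.012,"ax":0,"ay":0,"az":0},{"dx":0,"dy":0,"dz":0.01,"ax":0,"ay":0,"az":0},{"dx":0,"dy":0,"dz":0.006,"ax":0,"ay":0,"az":0},{"dx":0,"dy":0,"dz":0.004,"ax":0,"ay":0,"az":0},{"dx":0,"dy":0,"dz":0,"ax":0,"ay":0,"az":0}])

```text
time_s: 20.35
position: [0.5112, 0.1378, 0.0863]
eef_rot: [-2.342, -2.094, -0.0]
wrist_force: [-0.5, -0.1, -0.2]
width: 0.454
grip_force: 20.0
```

apply_moves(series=[{"dx":0,"dy":0,"dz":0.002,"ax":0,"ay":0,"az":0},{"dx":0,"dy":0,"dz":0,"ax":0,"ay":0,"az":0}])

```text
time_s: 20.55
position: [0.5113, 0.138, 0.086]
eef_rot: [2.342, 2.094, 0.001]
wrist_force: [-2.8, 0.6, 6.2]
width: 0.455
grip_force: 20.0
```

apply_moves(series=[{"dx":0,"dy":0,"dz":0,"ax":0,"ay":0,"az":0},{"dx":0,"dy":0,"dz":0,"ax":0,"ay":0,"az":0},{"dx":0,"dy":0,"dz":0,"ax":0,"ay":0,"az":0},{"dx":0,"dy":0,"dz":0,"ax":0,"ay":0,"az":0},{"dx":0,"dy":0,"dz":-0.02,"ax":0,"ay":0,"az":0},{"dx":0,"dy":0,"dz":-0.06,"ax":0,"ay":0,"az":0},{"dx":0,"dy":0,"dz":-0.08,"ax":0,"ay":0,"az":0},{"dx":0,"dy":0,"dz":-0.08,"ax":0,"ay":0,"az":0},{"dx":0,"dy":0,"dz":-0.08,"ax":0,"ay":0,"az":0},{"dx":0,"dy":0,"dz":-0.08,"ax":0,"ay":0,"az":0},{"dx":0,"dy":0,"dz":-0.08,"ax":0,"ay":0,"az":0},{"dx":0,"dy":0,"dz":-0.06,"ax":0,"ay":0,"az":0},{"dx":-0.07,"dy":-0.008,"dz":0,"ax":0,"ay":0,"az":0},{"dx":-0.08,"dy":-0.009,"dz":0,"ax":0,"ay":0,"az":0},{"dx":-0.09,"dy":-0.01,"dz":0,"ax":0,"ay":0,"az":0},{"dx":-0.09,"dy":-0.01,"dz":0,"ax":0,"ay":0,"az":0},{"dx":-0.09,"dy":-0.01,"dz":0,"ax":0,"ay":0,"az":0},{"dx":-0.085,"dy":-0.01,"dz":0,"ax":0,"ay":0,"az":0}], fingers=-0.4)

```text
time_s: 22.35
position: [0.4536, -0.1118, 0.3561]
eef_rot: [2.342, 2.093, 0.001]
wrist_force: [0.3, 0.1, -0.2]
width: 0.7
grip_force: 0.0
```

apply_moves(series=[{"dx":0,"dy":0,"dz":0,"ax":0,"ay":0,"az":0.28},{"dx":0,"dy":0,"dz":0,"ax":0,"ay":0,"az":0.28},{"dx":0,"dy":0,"dz":0,"ax":0,"ay":0,"az":0.28},{"dx":0,"dy":0,"dz":0,"ax":0,"ay":0,"az":0.28},{"dx":0,"dy":0,"dz":0,"ax":0,"ay":0,"az":0.28},{"dx":0,"dy":0,"dz":0,"ax":0,"ay":0,"az":0.28},{"dx":0,"dy":0,"dz":0,"ax":0,"ay":0,"az":0.28},{"dx":0,"dy":0,"dz":0,"ax":0,"ay":0,"az":0.28},{"dx":0,"dy":0,"dz":0,"ax":0,"ay":0,"az":0.28},{"dx":0,"dy":0,"dz":0,"ax":0,"ay":0,"az":0.28},{"dx":0,"dy":0,"dz":0,"ax":0,"ay":0,"az":0.28},{"dx":0,"dy":0,"dz":0,"ax":0,"ay":0,"az":0.03},{"dx":0,"dy":0,"dz":0,"ax":0,"ay":0,"az":0}])

```text
time_s: 23.65
position: [0.4545, -0.1099, 0.3556]
eef_rot: [-3.138, 0.146, -0.001]
wrist_force: [0.1, -0.3, -0.6]
width: 0.704
grip_force: 0.0
```

Run:
```python
from h import *
plan(.5108,-.1705,.1226,-95.6)
ci=info('wrist'); a=manip.grab_frame('wrist'); cv2.imwrite('pics/w6.png',a)
print([w2px('',(x,y,.12),ci) for x,y in((.43,-.19),(.6,-.04))])
fitblue(a,ci,.12,(120,0,520,228))
# jar in grey: red cap + rim corners projected
h=cv2.cvtColor(a,cv2.COLOR_BGR2HSV); m=cv2.inRange(h,(0,130,50),(8,255,255))|cv2.inRange(h,(172,130,50),(180,255,255))
for c in cv2.findContours(m,0,1)[0]:
    if cv2.contourArea(c)>200: (u,v),r=cv2.minEnclosingCircle(c); print('red',u,v,r,px2w('',u,v,.094,ci))
t=manip.grab_frame('top'); cv2.imwrite('pics/top4.png',t)
```

```text
t 23.65 p [ 0.4545 -0.1099  0.3556] yaw_y -95.33 tz [ 5.e-04  1.e-04 -1.e+00] q [ 0.14  0.04  0.04  1.86 -0.    1.24 -1.48] F [ 0.1 -0.3 -0.6] w 0.704 g 0.0
shift total [0.1232 0.1103 0.4661] rows 7 each [0.0176 0.0158 0.0666]
turn total [-0.0003 -0.001   0.0095] rows 1 each [-0.0003 -0.001   0.0095]
[(np.float64(387.73992460298007), np.float64(180.42819874407692)), (np.float64(236.46464700288072), np.float64(34.32251943155552))]
bbox [248   7] [375 180] centre [ 528.3 -111.1] size [130.8 179.8] ang 84.3
red 112.5 132.0 22.005781173706055 [0.51330787 0.12996981 0.094     ]
```

Jar's red cap sits inside the grey bin. Blue's centre is (0.528, -0.111), yaw -5.7° turned, which agrees with the grasp geometry. Regrasp at the same spot.

apply_moves(series=[{"dx":0.062,"dy":0.055,"dz":0,"ax":0,"ay":0,"az":0.012},{"dx":0.062,"dy":0.055,"dz":0.04,"ax":0,"ay":0,"az":0},{"dx":0,"dy":0,"dz":0.08,"ax":0,"ay":0,"az":0},{"dx":0,"dy":0,"dz":0.08,"ax":0,"ay":0,"az":0},{"dx":0,"dy":0,"dz":0.08,"ax":0,"ay":0,"az":0},{"dx":0,"dy":0,"dz":0.08,"ax":0,"ay":0,"az":0},{"dx":0,"dy":0,"dz":0.06,"ax":0,"ay":0,"az":0},{"dx":0,"dy":0,"dz":0.03,"ax":0,"ay":0,"az":0},{"dx":0,"dy":0,"dz":0.01,"ax":0,"ay":0,"az":0},{"dx":0,"dy":0,"dz":0,"ax":0,"ay":0,"az":0}])

```text
time_s: 24.75
position: [0.5106, -0.1708, 0.1248]
eef_rot: [-3.137, 0.159, 0.002]
wrist_force: [0.4, -0.5, 0.6]
width: 0.694
grip_force: 0.0
```

Run:
```python
from h import *
plan(.5115,-.1705,.1226,-95.7)
```

```text
t 24.75 p [ 0.5106 -0.1708  0.1248] yaw_y -95.79 tz [-1.2e-03  4.0e-04 -1.0e+00] q [ 0.21  0.43  0.08  1.95 -0.05  0.77 -1.36] F [ 0.4 -0.5  0.6] w 0.694 g 0.0
shift total [ 0.0018 -0.0008  0.0043] rows 1 each [ 0.0018 -0.0008  0.0043]
turn total [-0.0005  0.0026 -0.0032] rows 1 each [-0.0005  0.0026 -0.0032]
```

apply_moves(series=[{"dx":0.002,"dy":0,"dz":0.004,"ax":0,"ay":0,"az":0},{"dx":0,"dy":0,"dz":0,"ax":0,"ay":0,"az":0},{"dx":0,"dy":0,"dz":0,"ax":0,"ay":0,"az":0},{"dx":0,"dy":0,"dz":0,"ax":0,"ay":0,"az":0},{"dx":0,"dy":0,"dz":0,"ax":0,"ay":0,"az":0},{"dx":0,"dy":0,"dz":0,"ax":0,"ay":0,"az":0},{"dx":0,"dy":0,"dz":0,"ax":0,"ay":0,"az":0},{"dx":0,"dy":0,"dz":0,"ax":0,"ay":0,"az":0},{"dx":0,"dy":0,"dz":0,"ax":0,"ay":0,"az":0},{"dx":0,"dy":0,"dz":0,"ax":0,"ay":0,"az":0},{"dx":0,"dy":0,"dz":0,"ax":0,"ay":0,"az":0}], fingers=1, squeeze=55)

```text
time_s: 25.85
position: [0.5118, -0.1709, 0.1232]
eef_rot: [-3.137, 0.16, 0.0]
wrist_force: [-0.4, 0.5, 2.3]
width: 0.098
grip_force: 55.0
```

Run:
```python
from h import *
plan(.5115,-.1705,.1226,-95.7)
```

```text
t 25.85 p [ 0.5118 -0.1709  0.1232] yaw_y -95.85 tz [-1.e-04  1.e-04 -1.e+00] q [ 0.21  0.44  0.08  1.94 -0.05  0.76 -1.36] F [-0.4  0.5  2.3] w 0.098 g 55.0
shift total [-0.0007 -0.0008  0.0013] rows 1 each [-0.0007 -0.0008  0.0013]
turn total [-0.0001  0.0001 -0.0051] rows 1 each [-0.0001  0.0001 -0.0051]
```

apply_moves(series=[{"dx":0,"dy":0,"dz":-0.02,"ax":0,"ay":0,"az":0},{"dx":0,"dy":0,"dz":-0.04,"ax":0,"ay":0,"az":0},{"dx":0,"dy":0,"dz":-0.06,"ax":0,"ay":0,"az":0},{"dx":0,"dy":0,"dz":-0.06,"ax":0,"ay":0,"az":0},{"dx":0,"dy":0,"dz":-0.06,"ax":0,"ay":0,"az":0},{"dx":0,"dy":0,"dz":-0.06,"ax":0,"ay":0,"az":0},{"dx":0,"dy":0,"dz":-0.04,"ax":0,"ay":0,"az":0},{"dx":0,"dy":0,"dz":-0.02,"ax":0,"ay":0,"az":0},{"dx":0,"dy":0,"dz":0,"ax":0,"ay":0,"az":0}])

```text
time_s: 26.75
position: [0.5124, -0.1712, 0.3047]
eef_rot: [3.137, -0.161, 0.004]
wrist_force: [-0.7, -1.0, -2.8]
width: 0.097
grip_force: 55.0
```

Run:
```python
from h import *
plan(.4954,.078,.30,-96.3)
```

```text
t 26.75 p [ 0.5124 -0.1712  0.3047] yaw_y -95.86 tz [ 2.6e-03 -7.0e-04 -1.0e+00] q [ 0.19  0.22  0.09  1.78 -0.02  1.14 -1.38] F [-0.7 -1.  -2.8] w 0.097 g 55.0
shift total [-0.0848 -0.4924  0.0089] rows 7 each [-0.0121 -0.0703  0.0013]
turn total [ 0.0008 -0.0053  0.0152] rows 1 each [ 0.0008 -0.0053  0.0152]
```

apply_moves(series=[{"dx":-0.006,"dy":-0.03,"dz":0,"ax":0,"ay":0,"az":0.015},{"dx":-0.011,"dy":-0.06,"dz":0,"ax":0,"ay":0,"az":0},{"dx":-0.012,"dy":-0.07,"dz":0,"ax":0,"ay":0,"az":0},{"dx":-0.012,"dy":-0.07,"dz":0,"ax":0,"ay":0,"az":0},{"dx":-0.012,"dy":-0.07,"dz":0,"ax":0,"ay":0,"az":0},{"dx":-0.012,"dy":-0.07,"dz":0,"ax":0,"ay":0,"az":0},{"dx":-0.01,"dy":-0.06,"dz":0,"ax":0,"ay":0,"az":0},{"dx":-0.006,"dy":-0.04,"dz":0,"ax":0,"ay":0,"az":0},{"dx":-0.004,"dy":-0.022,"dz":0,"ax":0,"ay":0,"az":0},{"dx":0,"dy":0,"dz":0.04,"ax":0,"ay":0,"az":0},{"dx":0,"dy":0,"dz":0.02,"ax":0,"ay":0,"az":0},{"dx":0,"dy":0,"dz":0,"ax":0,"ay":0,"az":0},{"dx":0,"dy":0,"dz":0,"ax":0,"ay":0,"az":0},{"dx":0,"dy":0,"dz":0,"ax":0,"ay":0,"az":0}])

```text
time_s: 28.15
position: [0.4969, 0.0776, 0.2737]
eef_rot: [-3.137, 0.174, -0.001]
wrist_force: [0.0, -0.2, -2.3]
width: 0.099
grip_force: 55.0
```

Run:
```python
from h import *
plan(.4954,.078,.2232,-96.3)
```

```text
t 28.15 p [0.4969 0.0776 0.2737] yaw_y -96.35 tz [ 8.e-04  1.e-04 -1.e+00] q [-0.13  0.18 -0.09  1.9   0.02  1.06 -1.91] F [ 0.  -0.2 -2.3] w 0.099 g 55.0
shift total [-0.0031 -0.0004  0.101 ] rows 2 each [-0.0015 -0.0002  0.0505]
turn total [-0.0003 -0.0015 -0.0017] rows 1 each [-0.0003 -0.0015 -0.0017]
```

apply_moves(series=[{"dx":-0.003,"dy":0,"dz":0.02,"ax":0,"ay":0,"az":0},{"dx":0,"dy":0,"dz":0.02,"ax":0,"ay":0,"az":0},{"dx":0,"dy":0,"dz":0.02,"ax":0,"ay":0,"az":0},{"dx":0,"dy":0,"dz":0.015,"ax":0,"ay":0,"az":0},{"dx":0,"dy":0,"dz":0.01,"ax":0,"ay":0,"az":0},{"dx":0,"dy":0,"dz":0,"ax":0,"ay":0,"az":0},{"dx":0,"dy":0,"dz":0,"ax":0,"ay":0,"az":0}])

```text
time_s: 28.85
position: [0.495, 0.0784, 0.2307]
eef_rot: [-3.137, 0.172, 0.0]
wrist_force: [0.7, -0.5, -3.1]
width: 0.099
grip_force: 55.0
```

Run:
```python
from h import *
plan(.4954,.078,.2232,-96.3)
```

```text
t 28.85 p [0.495  0.0784 0.2307] yaw_y -96.28 tz [-1.e-04  0.e+00 -1.e+00] q [-0.13  0.23 -0.09  1.95  0.03  0.97 -1.91] F [ 0.7 -0.5 -3.1] w 0.099 g 55.0
shift total [0.0008 0.0007 0.015 ] rows 1 each [0.0008 0.0007 0.015 ]
turn total [-0.0001  0.0001  0.0006] rows 1 each [-0.0001  0.0001  0.0006]
```

Underside about 8 mm above the ledges with no contact yet. Lowering in fine steps.

apply_moves(series=[{"dx":0,"dy":0,"dz":0.005,"ax":0,"ay":0,"az":0},{"dx":0,"dy":0,"dz":0.004,"ax":0,"ay":0,"az":0},{"dx":0,"dy":0,"dz":0.003,"ax":0,"ay":0,"az":0},{"dx":0,"dy":0,"dz":0,"ax":0,"ay":0,"az":0},{"dx":0,"dy":0,"dz":0,"ax":0,"ay":0,"az":0}])

```text
time_s: 29.35
position: [0.4949, 0.0784, 0.2247]
eef_rot: [-3.137, 0.172, 0.0]
wrist_force: [-1.5, 0.0, -1.0]
width: 0.099
grip_force: 55.0
```

apply_moves(series=[{"dx":0,"dy":0,"dz":0.002,"ax":0,"ay":0,"az":0},{"dx":0,"dy":0,"dz":0.001,"ax":0,"ay":0,"az":0},{"dx":0,"dy":0,"dz":0,"ax":0,"ay":0,"az":0}])

```text
time_s: 29.65
position: [0.495, 0.0783, 0.2234]
eef_rot: [-3.137, 0.172, -0.0]
wrist_force: [0.1, -0.4, 0.3]
width: 0.098
grip_force: 55.0
```

apply_moves(series=[{"dx":0,"dy":0,"dz":0.002,"ax":0,"ay":0,"az":0},{"dx":0,"dy":0,"dz":0,"ax":0,"ay":0,"az":0},{"dx":0,"dy":0,"dz":0,"ax":0,"ay":0,"az":0}])

```text
time_s: 29.95
position: [0.4951, 0.078, 0.2233]
eef_rot: [3.137, -0.173, 0.001]
wrist_force: [-2.8, -2.1, 7.6]
width: 0.096
grip_force: 55.0
```

Seated at exactly the expected height. Release, rise, and back off to look.

apply_moves(series=[{"dx":0,"dy":0,"dz":-0.002,"ax":0,"ay":0,"az":0},{"dx":0,"dy":0,"dz":0,"ax":0,"ay":0,"az":0},{"dx":0,"dy":0,"dz":0,"ax":0,"ay":0,"az":0},{"dx":0,"dy":0,"dz":0,"ax":0,"ay":0,"az":0},{"dx":0,"dy":0,"dz":0,"ax":0,"ay":0,"az":0},{"dx":0,"dy":0,"dz":-0.02,"ax":0,"ay":0,"az":0},{"dx":0,"dy":0,"dz":-0.05,"ax":0,"ay":0,"az":0},{"dx":0,"dy":0,"dz":-0.08,"ax":0,"ay":0,"az":0},{"dx":0,"dy":0,"dz":-0.08,"ax":0,"ay":0,"az":0},{"dx":0,"dy":0.06,"dz":-0.04,"ax":0,"ay":0,"az":0},{"dx":0,"dy":0.08,"dz":0,"ax":0,"ay":0,"az":0},{"dx":0,"dy":0.08,"dz":0,"ax":0,"ay":0,"az":0},{"dx":0,"dy":0.08,"dz":0,"ax":0,"ay":0,"az":0},{"dx":0,"dy":0.08,"dz":0,"ax":0,"ay":0,"az":0},{"dx":0,"dy":0.08,"dz":0,"ax":0,"ay":0,"az":0},{"dx":0,"dy":0,"dz":0,"ax":0,"ay":0,"az":0}], fingers=-0.1)

```text
time_s: 31.55
position: [0.4682, -0.1569, 0.3591]
eef_rot: [3.133, -0.187, 0.001]
wrist_force: [-0.6, -0.4, 1.3]
width: 0.547
grip_force: 0.0
```

Run:
```python
from h import *
s=manip.grab_frame('side'); t=manip.grab_frame('top')
cv2.imwrite('pics/side9.png',s);cv2.imwrite('pics/top9.png',t)
fitblue(t,info('top'),.22,(225,160,300,240))
o=np.zeros((600,800,3),np.uint8)
o[:400,:450]=cv2.resize(s[180:300,260:395],(450,400)); o[:400,450:]=cv2.resize(t[150:290,210:332],(350,400)); o[400:,:520]=cv2.resize(s[150:350,180:440],(520,400))[:200]
cv2.imwrite('pics/c9.png',o)
```

```text
bbox [236 170] [282 228] centre [510.1 133.9] size [131.7 188.2] ang 83.6
```

View pics/c9.png

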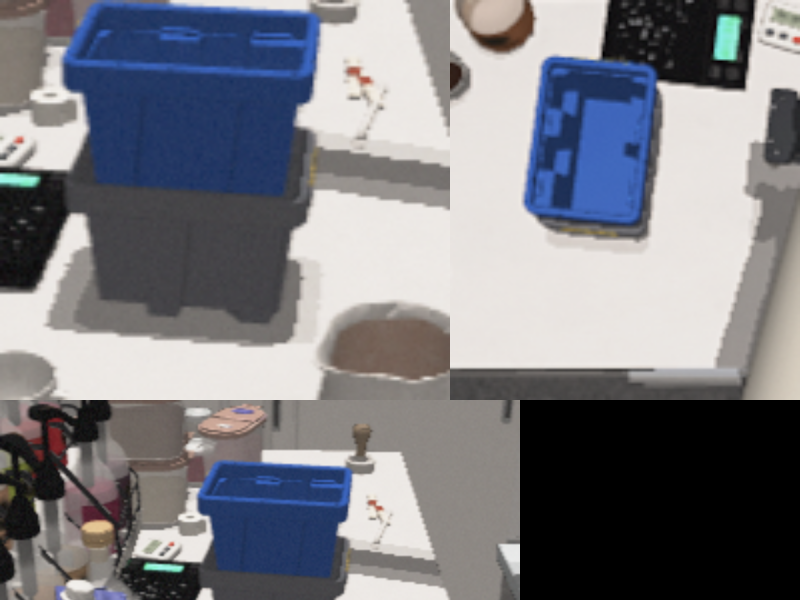

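The blue bin sits high and level on the grey one, centred (0.510, 0.134, rim at 0.22) and aligned, with the grey bin's yellow card end still facing the robot. The bystanders in view (tamper, label roll, jug) are untouched. Handing in.

```bash
python3 -c "
from station import manip
print(manip.close_job())"
```

```text
the job is handed in; nothing more can be done
None
```

I handed the job in at about 32 s of the 72 s: the jar is in the grey bin, and the blue bin, turned half round, rests level on the grey bin's high ledges (seating height and last pictures agree); the clearance over the jar was not measured.

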